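# Put the demountable transformer back in its case

## Robot

A 6-joint arm with a two-finger parallel gripper is mounted at the origin on the work surface. World frame = base frame: x ahead of the robot, y to its left, z up, the work surface at z = 0. Lengths are in mm, angles in degrees, forces in N, time in s.
With the tool pointing down it reaches from about 350 to 850 mm from the base axis. Payload 8.1 kg.
Tool frame: the origin (TCP) lies between the finger pads; the fingertips stand 22 mm ahead of it and the grasp point (between the pads) lies 3 mm ahead of it; z points along the fingers, y is the direction in which the jaws open and shut (so a half turn about z gives the same grasp; the last joint's range is limited). The gripper opens to 85 mm and grips with 20 to 120 N. Pads are 22 mm wide; open, the fingers measure 114 mm over their backs; the gripper's body (76 mm by 85 mm) begins 54 mm behind the grasp point. The pads swing forward as they close: fully open they stand 13 mm farther back than shut.
Start: joints at [66.211, 7.471, 85.268, -0, 87.261, -4.893], TCP at [194.291, 567.676, 253.292] pointing down, gripper open.
Joint ranges: [-169.43, 169.43], [-51.17, 129.36], [1.28, 143.12], [-76.62, 256.62], [0, 156.53], [-152.29, 152.29]. Speed limits (degrees/s): [136.94, 136.94, 159.86, 180, 180, 180].

## Interface

Orientations are given as [roll, pitch, yaw] about the fixed x, y, z axes, in that order (R = Rz(yaw) Ry(pitch) Rx(roll)).
In Python, from bench import r gives the robot as it stands.
- The arm moves only by the tool drive_tool, never from a script. Its argument "moves" is a list of rows, each a list of 2 entries, a list of its own where there are three numbers: the shift along the world's x, y, z in mm, then the turn about the world's z in degrees. A call has exactly 8 rows; each row is the pose to reach, as a shift and turn from the pose commanded when the call began; what a row does not reach only later rows make up. A row lasts 1/12 s, in which the tool goes at most 41.7 mm and 7.16 degrees, less where a joint would pass 70% of its speed; a pose out of reach is approached as far as the arm can. A call with a gripper value outside its range is refused whole. "fingers" is the finger opening in mm, from 0 to 85.4, set as the call begins (left out, the last holds). The fingers move at their own pace and stop on an object; "squeeze" is the grip in N (left out, the last holds). Time passes only in rows, so rows that repeat a pose let the fingers close, or fill a call up. It gives the time, the measured TCP pose, the force and the opening at its end, in the units of the state.
- r.sense(): the state, without advancing time (a new reading comes with each control period).
- r.snapshot(name): name is "scene" or "top" or "wrist"; returns a dict with "pixels" (400x640x3 uint8, red, green, blue), "camera_matrix" (3x3 intrinsics, pixels), "xyz" and "orientation" of the camera in the world. Camera axes: x right, y down, z forward; pixel columns grow to the right and rows downward; lengths in mm; the calibration is good to about 2 mm. The wrist camera is an equidistant fisheye: a pixel r from the principal point sees the ray r / f radians off the axis. A picture is of the moment at which its call begins. There is no depth.
- r.hand_in(): hands the job in, once; it reports no verdict.
The state is a dict: "time": time; "joint_pos": joint angles; "qd": joint speeds; "joint_efforts": joint torques, N m; "tool_pos": TCP position; "tcp_rot": TCP orientation; "ft_force": force on the tool from outside, world axes, zero at the start; "wrist_torque": the same for the moment, N m; "finger_gap": finger opening in mm.
Only numpy, scipy, OpenCV 4.12 (cv2) and the standard library are available. Lean on these libraries where they do the work, as an engineer would, in place of code of your own. Each camera call takes 0.05 s, during which the arm holds its last target.

## Task

Take the little demountable transformer apart and put its four parts away in the open wooden case, each one lying flat in the recess of its own outline and the same way up as it stands now: the yoke bar in the long narrow recess, the square coil in the square one, the round coil in the round one and the core on its foot in the big one. Set the parts down, do not drop them, and leave the glass prism and the brass bob where they are.

Things in the scene. Friction and masses are not known exactly. Their poses are not given: they have to be found in the camera images.
- yoke_center (a point): Yoke: laminated steel bar 68 x 16 x 16 mm with a black grip block 40 x 16 x 18 mm on the middle of its top, flush with its sides (34 mm tall in all, 16 mm wide all the way up), 170 g. It lies loose across the tops of the core's limbs, underside 66 mm above the shelf. Point: its centre, 17 mm above its underside. x along the bar, z up.
- coil_square_center (a point): Square coil: copper winding on a square white bobbin, 42 x 42 mm (x, y), 40 mm tall, square bore of 20 mm right through, two sockets 6 mm high on corners of its top, 130 g. It is slipped loosely over one limb of the core (which one varies) and stands on the core's foot. Point: its centre, 20 mm above its underside. x, y along its sides (at the start along the core's), z up.
- coil_round_center (a point): Round coil: copper winding on a round white bobbin, 40 mm in diameter, 36 mm tall, round bore of 26 mm right through, two sockets 6 mm high on its top, 100 g. It is slipped loosely over the other limb, standing on the core's foot, 5 mm from the square coil: grasp both coils square to the core's long side. Point: its centre, 18 mm above its underside. z up.
- core_center (a point): Core: dark wooden foot 104 (x) x 56 (y) x 16 mm with two upright steel limbs of 16 x 16 mm, 23 mm either side of the centre along x (62 mm across their outer faces, 30 mm between), tops 66 mm above the foot's underside, 420 g. It stands loose on the shelf under the coils and yoke. Point: its centre, 33 mm above its underside. x along the foot's long side, z up.
- recess_yoke: Long narrow recess, 84 (x) x 32 (y) mm. Like the other three it is cut 6 mm deep, felt-lined, in the middle of a fixed light-wood insert 130 (x) x 82 (y) x 15 mm. Origin: centre of the insert's underside; the recess floor is 9 mm above it, the insert's top 15 mm, the case's rim 17 mm. The origin is 8 mm above the shelf.
- recess_square: Square recess, 58 x 58 mm. Insert, origin, axes and heights as for recess_yoke. The four inserts fill the case two by two, 131 mm apart along x and 83 mm along y, in shuffled places.
- recess_round: Round recess, 56 mm in diameter. Insert, origin, axes and heights as for recess_yoke.
- recess_core: Big rectangular recess, 120 (x) x 72 (y) mm. Insert, origin, axes and heights as for recess_yoke. The case's lid, 250 mm high, stands open on the case's -y side, hinged parallel to x, 104 mm beyond the centres of the nearer inserts and leaning away; in the strip before it lie a magnet and a pulley that belong there.
- prism_center (a point): A bystander: loose glass prism, triangular, 34 mm sides, 50 mm long, lying on one face on the shelf. Point: 12 mm above its underside. x along its length.
- bob_center (a point): A bystander: loose brass pendulum bob, 38 mm in diameter, 40 mm tall with its eye, standing on the shelf. Point: its centre line, 18 mm above its underside.
Things that resemble listed ones, but are neither listed nor needed, are in the scene too. What is shaped like the part that bears coil_square_center but green is not meant. Leave any red look-alike of the part that bears coil_round_center alone.

How it is judged (in metres and radians):
At the end, for the whole second after the job is handed in: Each part is flat and right way up (0.08 rad) on the floor of its own recess: centre within 14 mm of the recess centre seen from above and 4 mm of its seated height, yoke and core along their recess (0.4 rad), all released and at rest; prism and bob not moved (horizontal distance between yoke_center and recess_yoke below 0.014 m and z of yoke_center in the frame of recess_yoke between 0.022 and 0.03 m and angle between each of yoke_center, coil_square_center, coil_round_center, core_center's own z axis and vertical below 0.08 rad and linear speed of each of yoke, coil_square, coil_round, core below 0.02 m/s and angular speed of each of yoke, coil_square, coil_round, core below 0.2 rad/s and angle between the x axis of yoke and the x axis of recess_yoke, either way round below 0.4 rad and horizontal distance between coil_square_center and recess_square below 0.014 m and z of coil_square_center in the frame of recess_square between 0.025 and 0.033 m and horizontal distance between coil_round_center and recess_round below 0.014 m and z of coil_round_center in the frame of recess_round between 0.023 and 0.031 m and horizontal distance between core_center and recess_core below 0.014 m and z of core_center in the frame of recess_core between 0.038 and 0.046 m and angle between the x axis of core and the x axis of recess_core, either way round below 0.4 rad and distance of each of prism_center, bob_center from where it was at the start of the episode below 0.02 m); the robot touches nothing.
It fails at once if the prism is shifted by more than 20 mm or knocked over (distance of prism_center from where it was at the start of the episode above 0.02 m or angle between prism_center's own z axis and vertical above 0.4 rad).
It fails at once if the bob is shifted by more than 20 mm or knocked over (distance of bob_center from where it was at the start of the episode above 0.02 m or angle between bob_center's own z axis and vertical above 0.4 rad).
It fails at once if a part is dropped (falls free of the gripper at more than 0.7 m/s, a fall of some 25 mm) ((linear speed of yoke above 0.7 m/s and contact force between the fingers and yoke below 0.05 N) or (linear speed of coil_square above 0.7 m/s and contact force between the fingers and coil_square below 0.05 N) or (linear speed of coil_round above 0.7 m/s and contact force between the fingers and coil_round below 0.05 N) or (linear speed of core above 0.7 m/s and contact force between the fingers and core below 0.05 N)).
It also fails if it takes over 122 s, if anything falls off the work surface, if the arm or the gripper's body presses on something with over 40 N, if the wrist force passes 120 N, or if a joint passes its speed limit or range.

## Working session

There is one attempt and no reset: what is moved stays moved. The work goes in short steps, Python scripts to look and compute and a tool call to move; the robot and the scene stay as the last step left them, time stands still between calls to the robot, and variables do not carry over. Pictures are saved under pics/ and viewed, and the job is handed in when it is done.

Besides the shell and the picture viewer there is one more tool, called after "Emit:" by a JSON object that holds its "name" and its "arguments", one argument or row to a line. drive_tool: Moves the arm, as the interface text tells. Its arguments: {"type":"object","properties":{"moves":{"type":"array","items":{"type":"array"}},"fingers":{"type":"number"},"squeeze":{"type":"number"}},"required":["moves"]}

```bash
ls; mkdir -p pics; python3 - <<'E'
from bench import r
import cv2
for n in ("scene","top","wrist"):
    s=r.snapshot(n); cv2.imwrite(f"pics/{n}0.png",s["pixels"][:,:,::-1])
    print(n,s["camera_matrix"],s["xyz"],s["orientation"])
print(r.sense())
E
```

```text
pics
scene [[477.83339168   0.         323.82252751]
 [  0.         477.83339168 197.69508774]
 [  0.           0.           1.        ]] [ 964.40107008 -363.99872826  794.68684604] [-141.67639188    0.73854707   43.62760076]
top [[398.991009     0.         320.74294115]
 [  0.         398.991009   201.83271194]
 [  0.           0.           1.        ]] [489.06982618  34.34947597 890.87855048] [-1.74880983e+02  1.36824016e-01 -8.82725669e+01]
wrist [[309.70691629   0.         317.66279872]
 [  0.         309.70691629 200.78030551]
 [  0.           0.           1.        ]] [131.36678619 588.40234419 373.77517849] [1.64823495e+02 6.40798559e-02 7.10824243e+01]
{'time': 0.15, 'joint_pos': array([ 6.62101921e+01,  7.50650219e+00,  8.53135592e+01,  9.32136577e-04,
        8.72596139e+01, -4.89506061e+00]), 'qd': array([ 0.00373493, -0.08744567, -0.092549  , -0.11014214,  0.10898332,
       -0.00043636]), 'joint_efforts': array([ 1.75988960e-03, -5.70054102e+01, -5.01164067e+01, -9.42616566e-05,
        9.37836739e-03,  7.61056071e-05]), 'tool_pos': array([194.14262815, 567.33289346, 252.48476354]), 'tcp_rot': array([-1.79920695e+02, -7.72638756e-03,  1.61105202e+02]), 'ft_force': array([-0.74956184, -0.22403662, -0.93629273]), 'wrist_torque': array([ 0.01036946,  0.02970986, -0.02728443]), 'finger_gap': 85.49711546426146}
```

View pics/scene0.png

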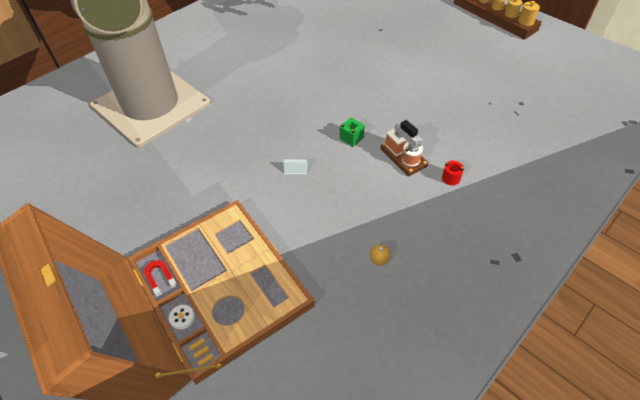

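View pics/top0.png

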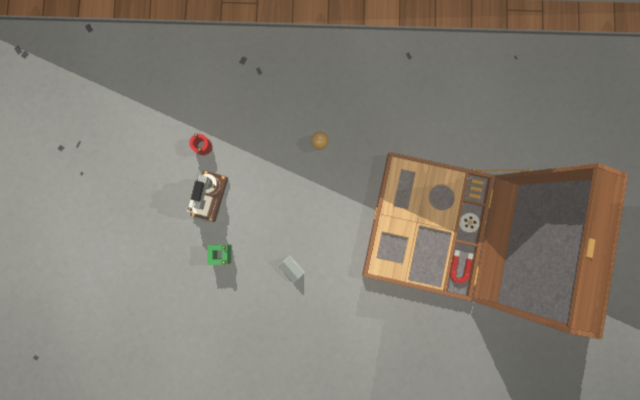

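View pics/wrist0.png

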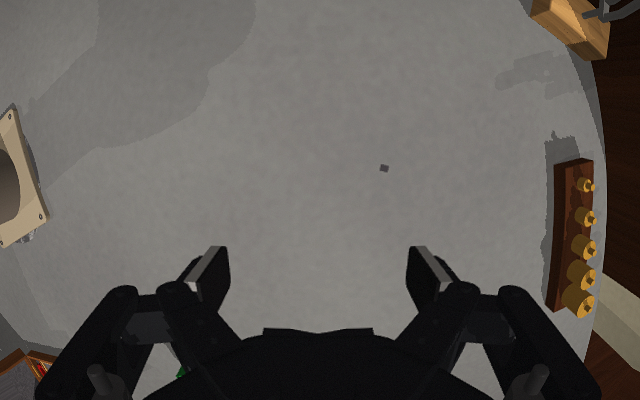

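```bash
cat > h.py <<'E'
import numpy as np, cv2
from scipy.spatial.transform import Rotation as R
def cam(s):
    return s["camera_matrix"],np.array(s["xyz"]),R.from_euler('xyz',s["orientation"],degrees=True).as_matrix()
def proj(s,P):
    K,t,M=cam(s); c=(np.atleast_2d(P)-t)@M; p=c@K.T; return p[:,:2]/p[:,2:]
def ground(s,uv,z):
    K,t,M=cam(s); uv=np.atleast_2d(uv).astype(float)
    d=np.c_[uv,np.ones(len(uv))]@np.linalg.inv(K).T@M.T
    return t+d*((z-t[2])/d[:,2:])
def fish(s,P):
    K,t,M=cam(s); c=(np.atleast_2d(P)-t)@M
    th=np.arctan2(np.hypot(c[:,0],c[:,1]),c[:,2]); ph=np.arctan2(c[:,1],c[:,0])
    return np.c_[K[0,2]+K[0,0]*th*np.cos(ph),K[1,2]+K[1,1]*th*np.sin(ph)]
def crop(img,x,y,w,h,k,fn):
    c=cv2.resize(img[y:y+h,x:x+w,::-1],None,fx=k,fy=k,interpolation=cv2.INTER_CUBIC); cv2.imwrite(fn,c)
E
python3 - <<'E'
from bench import r
from h import *
import pickle
d={n:r.snapshot(n) for n in ("scene","top")}
pickle.dump(d,open("s0.pkl","wb"))
crop(d["top"]["pixels"],180,120,100,75*2,5,"pics/t1.png") if 0 else crop(d["top"]["pixels"],170,125,100,75,8,"pics/t1.png")
crop(d["top"]["pixels"],360,150,133,150,4,"pics/t2.png")
crop(d["scene"]["pixels"],330,110,140,75,5,"pics/s1.png")
crop(d["scene"]["pixels"],110,195,210,150,3.8,"pics/s2.png")
for n,uv in dict(red=(200,145),core=(208,196),green=(217,255),prism=(291,268),bob=(320,141),c1=(390,155),c2=(365,278),c3=(473,298),c4=(493,175)).items(): print(n,ground(d["top"],uv,20)[0].round())
E
```

```text
red [686. 311.  20.]
core [572. 287.  20.]
green [445. 260.  20.]
prism [422.  99.  20.]
bob [703.  45.  20.]
c1 [ 676. -111.   20.]
c2 [405. -61.  20.]
c3 [ 370. -294.   20.]
c4 [ 638. -339.   20.]
```

View pics/t1.png

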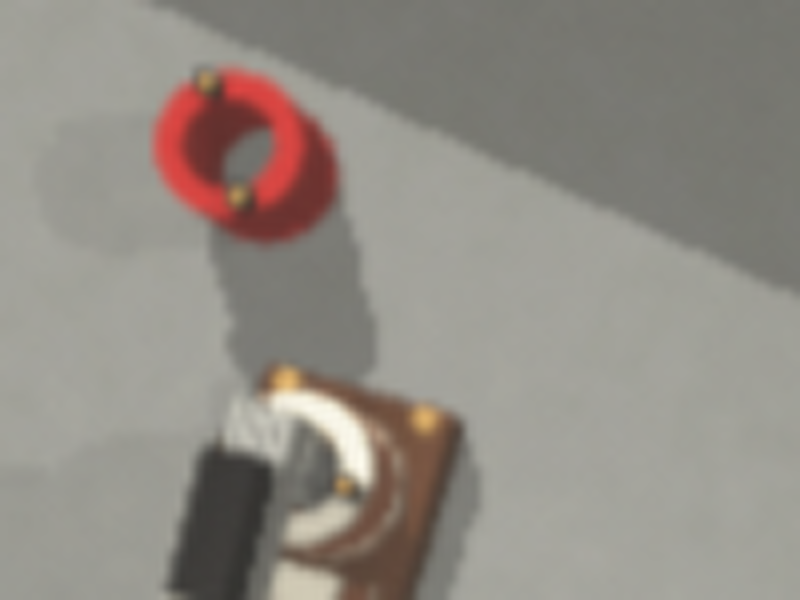

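View pics/t2.png

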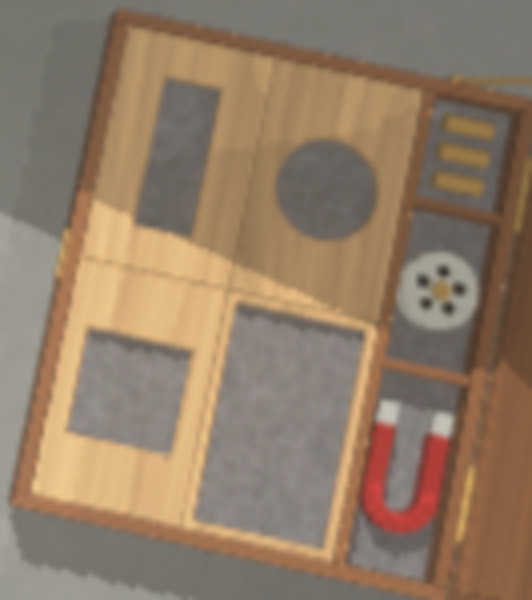

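View pics/s1.png

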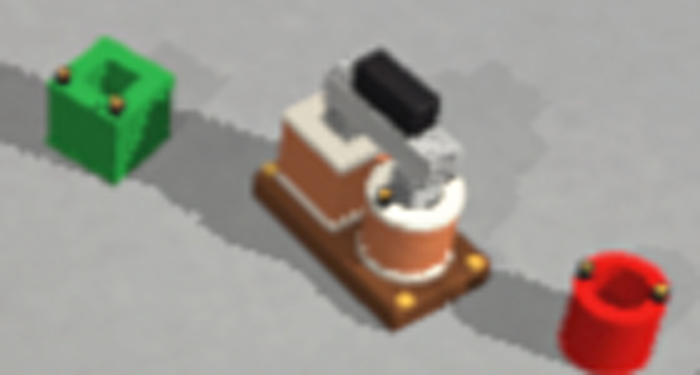

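View pics/s2.png

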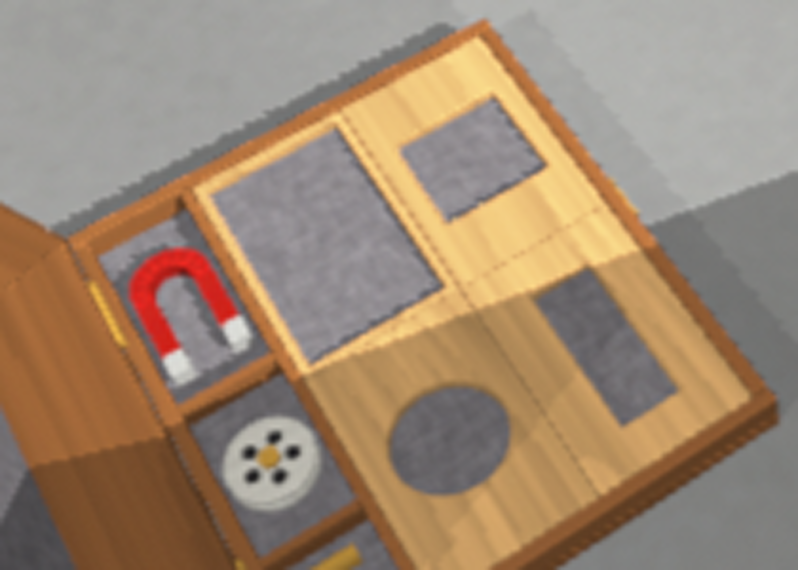

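```bash
python3 - <<'E'
from h import *
import pickle
d=pickle.load(open("s0.pkl","rb"))
crop(d["top"]["pixels"],180,165,56,60,10,"pics/t3.png")
crop(d["scene"]["pixels"],375,115,60,62,9,"pics/s3.png")
E
```

```text
(no output)
```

View pics/t3.png

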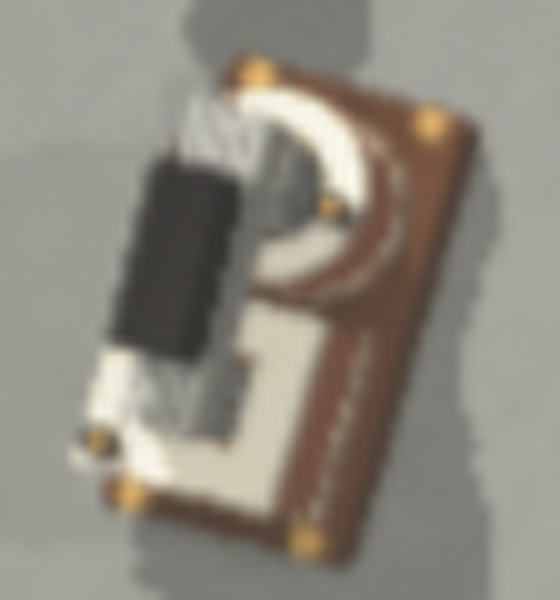

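View pics/s3.png

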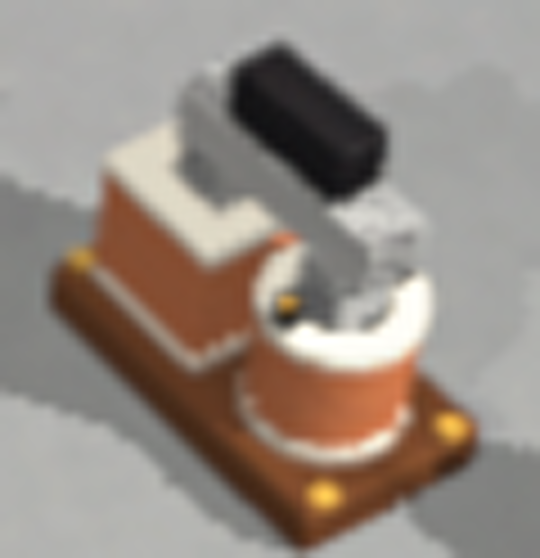

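```bash
cat > m1.py <<'E'
from h import *
import pickle
from scipy.optimize import least_squares
d=pickle.load(open("s0.pkl","rb")); T,S=d["top"],d["scene"]
def z(p,k,o): return (np.array(p,float)+.5)/k-.5+np.array(o)
# core screws
t=z([(258,75),(430,125),(130,495),(307,542)],10,(180,165)); s=z([(80,260),(452,427),(323,495)],9,(375,115))
g=ground(T,t,18); print("core top",g.mean(0), g[:,:2].round(1).tolist())
v=(g[0]+g[1]-g[2]-g[3]); print("yaw top",np.degrees(np.arctan2(v[1],v[0])))
g=ground(S,s,18); print("core scene",(g[0]+g[1])/2); v=g[2]-g[0]; print("yaw scene",np.degrees(np.arctan2(v[1],v[0])),np.linalg.norm(v))
# case
dx,dy=65.5,41.5
def rect(cx,cy,a,b): return [(cx+a,cy+b),(cx+a,cy-b),(cx-a,cy-b),(cx-a,cy+b)]
M=np.array(rect(dx,dy,42,16)+rect(-dx,dy,29,29)+rect(-dx,-dy,60,36)+[(dx,-dy)])
tp=z([(165,78),(221,90),(192,238),(135,223),(92,328),(193,350),(172,453),(68,433),(238,303),(367,333),(323,550),(197,522),(326,189)],4,(360,150))
# order for scene: +x+y,+x-y,-x-y,-x+y
sp=z([(678,388),(626,426),(535,297),(590,267),(547,163),(447,221),(401,151),(493,95),(443,287),(308,363),(212,195),(335,127),(449,438)],3.8,(110,195))
def pts(p): 
    c,s_=np.cos(p[2]),np.sin(p[2]); return np.c_[M@np.array([[c,s_],[-s_,c]])+p[:2],np.full(len(M),23.)]
for nm,cams in (("top",[(T,tp)]),("scene",[(S,sp)]),("both",[(T,tp),(S,sp)])):
    f=lambda p:np.concatenate([(proj(c,pts(p))-q).ravel() for c,q in cams])
    o=least_squares(f,[520,-190,-.2],loss='soft_l1'); p=o.x
    print(nm,p[:2].round(1),np.degrees(p[2]).round(2),np.abs(o.fun).max().round(2),np.sqrt((o.fun**2).mean()).round(2))
c,s_=np.cos(p[2]),np.sin(p[2])
for n,a in dict(yoke=(dx,dy),square=(-dx,dy),core=(-dx,-dy),round=(dx,-dy)).items():
    print(n,p[0]+c*a[0]-s_*a[1],p[1]+s_*a[0]+c*a[1])
# yoke grip block top z=100
t=z([(153,158),(243,170),(200,360),(110,345)],10,(180,165)); g=ground(T,t,100); print(g[:,:2].round(1).tolist(),g.mean(0))
print("bob",ground(T,(320,141),20), ground(S,(380,255),20)); print("prism",ground(T,(291,268),20),ground(S,(295,167),20))
E
python3 m1.py
```

```text
core top [573.98147412 287.9380581   18.        ] [[625.7, 296.0], [615.6, 257.4], [531.9, 318.9], [522.8, 279.5]]
yaw top -13.551386760462309
core scene [575.35745351 288.29511586  18.        ]
yaw scene -13.183662496786742 95.45428768079876
top [ 528.7 -171.6] -10.75 0.9 0.39
scene [ 530.  -170.2] -10.76 1.82 0.83
both [ 529.3 -170.9] -10.77 2.31 0.75
yoke 601.3782874758386 -142.36113177539582
square 472.68579463967296 -117.88170597303136
core 457.1759294366482 -199.41969761731949
round 585.8684222728137 -223.89912341968395
[[595.4, 291.5], [593.6, 273.4], [555.2, 279.8], [557.6, 297.9]] [575.44582411 285.63592259 100.        ]
bob [[702.57569391  44.52055871  20.        ]] [[707.00143623  45.00836556  20.        ]]
prism [[421.65258251  98.66360394  20.        ]] [[429.89447236  91.21853036  20.        ]]
```

Emit:
{"name": "drive_tool", "arguments": {
  "moves": [
    [[27,-20,0],1],
    [[54,-40,0],2],
    [[81,-60,0],3],
    [[108,-80,0],4],
    [[136,-100,0],5],
    [[163,-120,0],5.5],
    [[190,-140,0],5.5],
    [[218,-160,0],5.5]
  ],
  "fingers": 85,
  "squeeze": 40
}}

```text
time: 0.92
tool_pos: [413.3, 406.5, 253.3]
tcp_rot: [180.0, -0.0, 166.6]
ft_force: [0.6, 1.6, -0.1]
finger_gap: 85.0
```

Emit:
{"name": "drive_tool", "arguments": {
  "moves": [
    [[27,-20,0],0],
    [[54,-40,0],0],
    [[81,-60,0],0],
    [[108,-80,0],0],
    [[136,-100,0],0],
    [[163,-121,0],0],
    [[163,-121,0],0],
    [[163,-121,0],0]
  ]
}}

```text
time: 1.58
tool_pos: [576.4, 285.0, 252.7]
tcp_rot: [-180.0, -0.0, 166.4]
ft_force: [-0.4, -0.2, 0.0]
finger_gap: 85.1
```

```bash
python3 - <<'E'
from bench import r
from h import *
import pickle
s=r.snapshot("wrist"); t=r.snapshot("top"); pickle.dump((s,t),open("w1.pkl","wb")); cv2.imwrite("pics/w1.png",s["pixels"][:,:,::-1])
q=r.sense(); print(q["time"],q["tool_pos"],q["tcp_rot"],q["ft_force"],s["xyz"],s["orientation"])
E
```

```text
1.6833 [574.87493301 286.91558866 252.96427408] [-1.79997216e+02 -5.03676064e-02  1.66594130e+02] [-1.24503407  0.0773126  -1.16172107] [511.97513577 300.12133711 374.12447445] [ 1.64853126e+02 -5.40274637e-03  7.64027098e+01]
```

View pics/w1.png

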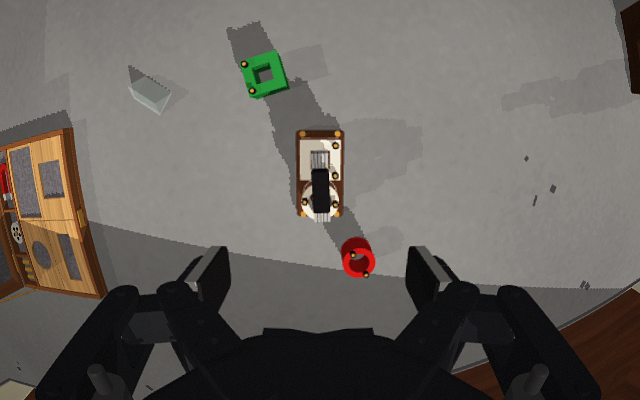

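```bash
python3 - <<'E'
from h import *
import pickle
s,t=pickle.load(open("w1.pkl","rb"))
img=s["pixels"].copy()
k=8;x0,y0=285,118
c=cv2.resize(img[y0:y0+110,x0:x0+75,::-1],None,fx=7,fy=7,interpolation=cv2.INTER_CUBIC)
c=c[:770]
def draw(P,col):
    for u,v in fish(s,P): cv2.circle(c,(int((u-x0+.5)*7),int((v-y0+.5)*7)),3,col,-1)
a=np.radians(-13.4);R2=np.array([[np.cos(a),-np.sin(a)],[np.sin(a),np.cos(a)]])
def W(pts,z): return np.c_[np.array(pts)@R2.T+[574.7,288.1],np.full(len(pts),z)]
rc=lambda a,b:[(a,b),(a,-b),(-a,b),(-a,-b)]
draw(W(rc(52,28),16),(0,255,255)); draw(W(rc(20,8),100),(255,0,255)); draw(W(rc(34,8),82),(255,255,0)); 
draw(W([(-23+p,q) for p,q in rc(21,21)],56),(0,255,0))
draw(W([(23+20*np.cos(p),20*np.sin(p)) for p in np.arange(0,6.3,.4)],52),(0,0,255))
cv2.imwrite("pics/w1z.png",cv2.resize(c,None,fx=.77,fy=.77,interpolation=cv2.INTER_AREA))
E
```

```text
(no output)
```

View pics/w1z.png

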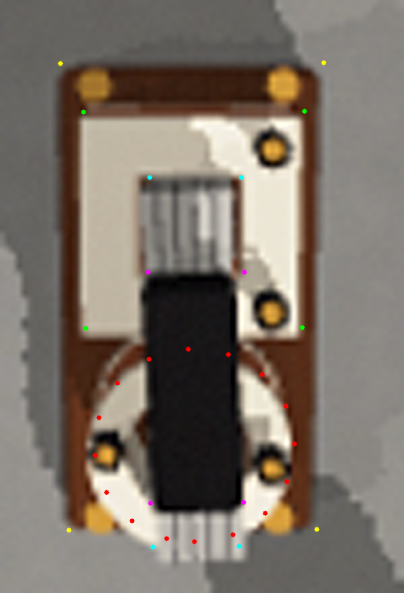

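Emit:
{"name": "drive_tool", "arguments": {
  "moves": [
    [[0,1,-30],1.7],
    [[0,1,-60],1.7],
    [[0,1,-90],1.7],
    [[0,1,-120],1.7],
    [[0,1,-145],1.7],
    [[0,1,-156],1.7],
    [[0,1,-156],1.7],
    [[0,1,-156],1.7]
  ]
}}

```text
time: 2.35
tool_pos: [574.8, 288.5, 97.8]
tcp_rot: [-180.0, -0.0, 168.4]
ft_force: [0.4, -0.4, 1.1]
finger_gap: 85.0
```

Emit:
{"name": "drive_tool", "arguments": {
  "moves": [
    [[0,0,0],0],
    [[0,0,0],0],
    [[0,0,0],0],
    [[0,0,0],0],
    [[0,0,0],0],
    [[0,0,0],0],
    [[0,0,0],0],
    [[0,0,0],0]
  ],
  "fingers": 8,
  "squeeze": 40
}}

```text
time: 3.02
tool_pos: [575.7, 287.8, 98.0]
tcp_rot: [180.0, 0.1, 168.3]
ft_force: [0.2, 0.3, 5.5]
finger_gap: 15.3
```

Emit:
{"name": "drive_tool", "arguments": {
  "moves": [
    [[0,0,12],0],
    [[0,0,30],0],
    [[0,0,48],0],
    [[1,-15,53],0],
    [[3,-50,53],0.9],
    [[5,-85,53],0.9],
    [[7,-120,53],0.9],
    [[9,-155,53],0.9]
  ]
}}

```text
time: 3.68
tool_pos: [583.5, 130.6, 149.9]
tcp_rot: [-180.0, -0.1, 169.2]
ft_force: [-1.1, 0.0, -2.5]
finger_gap: 15.3
```

Emit:
{"name": "drive_tool", "arguments": {
  "moves": [
    [[2,-35,0],0],
    [[4,-70,0],0],
    [[6,-105,0],0],
    [[8,-140,0],0],
    [[10,-175,0],0],
    [[13,-210,0],0],
    [[15,-245,0],0],
    [[17,-275,0],0]
  ]
}}

```text
time: 4.35
tool_pos: [600.2, -145.3, 150.0]
tcp_rot: [-180.0, -0.1, 169.2]
ft_force: [0.2, 0.9, -3.0]
finger_gap: 15.1
```

```bash
cat > look.py <<'E'
import sys
from bench import r
from h import *
import pickle
n=sys.argv[1]
s=r.snapshot("wrist"); t=r.snapshot("top"); q=r.sense(); pickle.dump((s,t,q),open(n+".pkl","wb")); cv2.imwrite(f"pics/{n}.png",s["pixels"][:,:,::-1]);cv2.imwrite(f"pics/{n}t.png",t["pixels"][:,:,::-1])
print(q["time"],q["tool_pos"],q["tcp_rot"],q["ft_force"],q["finger_gap"])
E
python3 look.py w2
```

```text
4.45 [ 600.31785868 -147.72349272  150.04030644] [-1.79894547e+02 -2.16298552e-02  1.68924620e+02] [-0.7603512   0.17931751 -1.19546109] 15.008278016691392
```

View pics/w2.png

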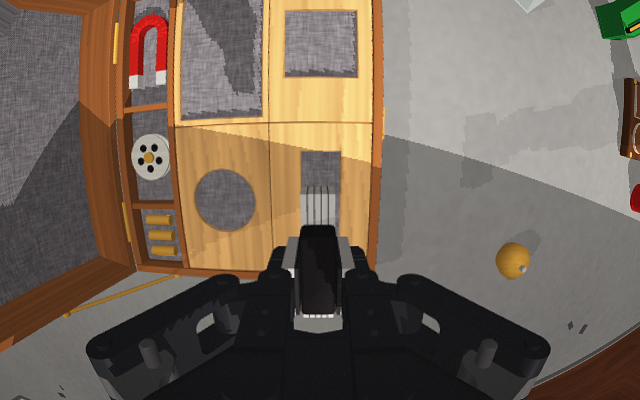

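View pics/w2t.png

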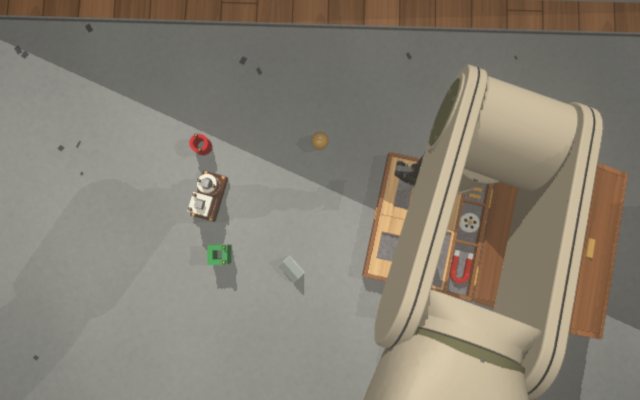

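```bash
cat > ov.py <<'E'
import sys
from h import *
import pickle
n=sys.argv[1]; px,py,th=map(float,sys.argv[2:5])
s,t,q=pickle.load(open(n+".pkl","rb"))
c=cv2.resize(s["pixels"][:,:,::-1],None,fx=2,fy=2,interpolation=cv2.INTER_CUBIC)
a=np.radians(th);R2=np.array([[np.cos(a),-np.sin(a)],[np.sin(a),np.cos(a)]])
def poly(pts,z):
    P=np.c_[np.array(pts)@R2.T+[px,py],np.full(len(pts),z)]
    u=(fish(s,P)*2+.5).round().astype(int); cv2.polylines(c,[u.reshape(-1,1,2)],True,(255,255,0),1)
def rect(cx,cy,a,b):
    e=np.linspace(-1,1,20); return [(cx+a,cy+b*k) for k in -e]+[(cx-a*0+a*k,cy-b) for k in -e]+[(cx-a,cy+b*k) for k in e]+[(cx+a*k,cy+b) for k in e]
dx,dy=65.5,41.5
poly(rect(dx,dy,42,16),23);poly(rect(-dx,dy,29,29),23);poly(rect(-dx,-dy,60,36),23)
poly([(dx+28*np.cos(k),-dy+28*np.sin(k)) for k in np.linspace(0,6.28,60)],23)
x,y,w,h=map(int,sys.argv[5:9])
cv2.imwrite("pics/ov.png",c[y*2:(y+h)*2,x*2:(x+w)*2])
E
python3 ov.py w2 529.3 -170.9 -10.77 120 0 300 280
```

```text
(no output)
```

View pics/ov.png

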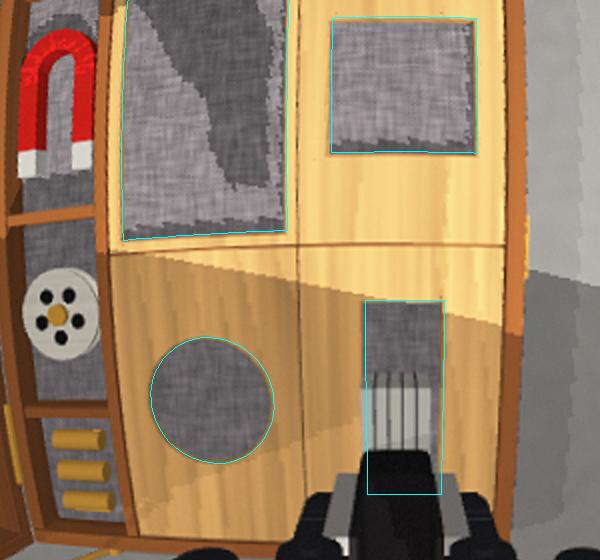

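Emit:
{"name": "drive_tool", "arguments": {
  "moves": [
    [[0,0,0],0],
    [[0,0,0],0],
    [[0,0,-25],0],
    [[0,0,-50],0],
    [[0,0,-75],0],
    [[0,0,-90],0],
    [[0,0,-96],0],
    [[0,0,-98],0]
  ]
}}

```text
time: 5.12
tool_pos: [600.0, -140.6, 50.5]
tcp_rot: [180.0, -0.2, 169.3]
ft_force: [-0.0, -0.3, -2.0]
finger_gap: 15.5
```

Emit:
{"name": "drive_tool", "arguments": {
  "moves": [
    [[0,0,-0.5],0],
    [[0,0,-1],0],
    [[0,0,-1.5],0],
    [[0,0,-2],0],
    [[0,0,-2.5],0],
    [[0,0,-3],0],
    [[0,0,-3],0],
    [[0,0,-3],0]
  ]
}}

```text
time: 5.78
tool_pos: [601.3, -142.4, 49.3]
tcp_rot: [180.0, 0.0, 169.2]
ft_force: [-0.8, -0.1, -2.3]
finger_gap: 15.1
```

```bash
python3 look.py w3
```

```text
5.8833 [ 601.2807097  -142.35071199   49.31133089] [ 1.79999259e+02 -6.85804302e-04  1.69200862e+02] [ 0.64808372  0.59382977 -1.40819183] 14.936253739592102
```

View pics/w3.png

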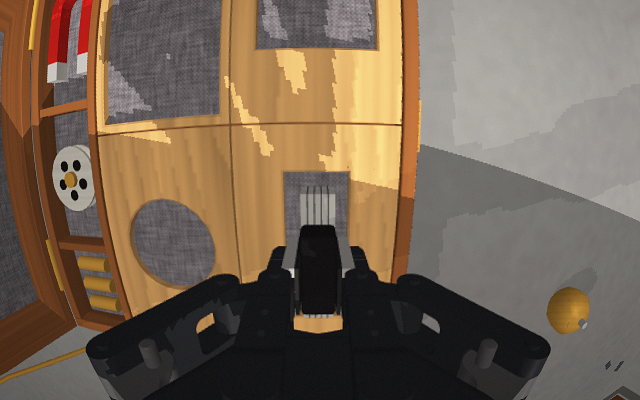

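Emit:
{"name": "drive_tool", "arguments": {
  "moves": [
    [[0,0,-0.3],0],
    [[0,0,-0.5],0],
    [[0,0,-0.7],0],
    [[0,0,-0.9],0],
    [[0,0,-1.1],0],
    [[0,0,-1.3],0],
    [[0,0,-1.3],0],
    [[0,0,-1.3],0]
  ]
}}

```text
time: 6.55
tool_pos: [601.3, -142.4, 49.0]
tcp_rot: [-180.0, 0.0, 169.2]
ft_force: [-6.7, 0.2, 8.4]
finger_gap: 14.8
```

Emit:
{"name": "drive_tool", "arguments": {
  "moves": [
    [[0,0,0.3],0],
    [[0,0,0.3],0],
    [[0,0,0.3],0],
    [[0,0,0.3],0],
    [[0,0,10],0],
    [[0,0,35],0],
    [[0,0,70],0],
    [[0,0,105],0]
  ],
  "fingers": 40
}}

```text
time: 7.22
tool_pos: [600.3, -142.0, 153.5]
tcp_rot: [180.0, -0.1, 169.2]
ft_force: [0.8, 0.1, -0.5]
finger_gap: 39.8
```

```bash
python3 look.py w4
```

```text
7.3167 [ 605.62459741 -143.67042633  161.90282885] [-179.90915315    0.72674317  169.20610838] [ 1.34881312 -0.78014953  0.27490398] 39.71730552340009
```

View pics/w4.png

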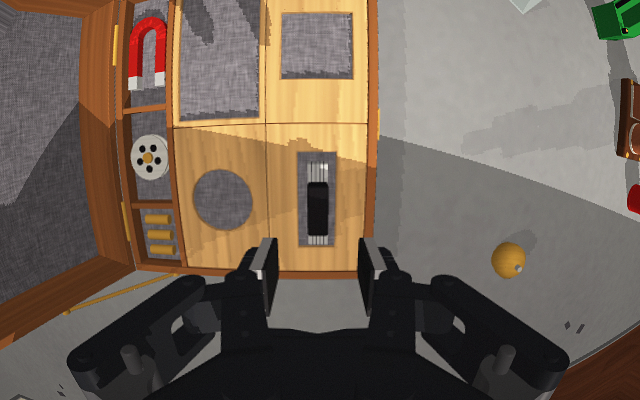

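Emit:
{"name": "drive_tool", "arguments": {
  "moves": [
    [[-4,30,0],-1],
    [[-8,65,0],-2],
    [[-12,102,0],-2.6],
    [[-16,139,0],-2.6],
    [[-20,176,0],-2.6],
    [[-24,213,0],-2.6],
    [[-28,250,0],-2.6],
    [[-32,287,0],-2.6]
  ],
  "fingers": 85
}}

```text
time: 7.98
tool_pos: [568.9, 146.4, 153.6]
tcp_rot: [180.0, 0.0, 166.6]
ft_force: [0.5, -0.8, 0.4]
finger_gap: 85.0
```

Emit:
{"name": "drive_tool", "arguments": {
  "moves": [
    [[-4,37,0],0],
    [[-8,74,0],0],
    [[-12,111,0],0],
    [[-15,138,0],0],
    [[-16,148.5,0],0],
    [[-16,148.5,0],0],
    [[-16,148.5,0],0],
    [[-16,148.5,0],0]
  ]
}}

```text
time: 8.65
tool_pos: [553.6, 291.8, 153.0]
tcp_rot: [-180.0, 0.0, 166.6]
ft_force: [-0.5, -0.1, 0.0]
finger_gap: 84.7
```

```bash
python3 look.py w5
```

```text
8.75 [553.77423836 291.49369231 152.99777549] [-1.79976838e+02  5.57772047e-03  1.66496662e+02] [ 0.87039583 -0.09083234 -0.40937872] 84.75874673286367
```

View pics/w5.png

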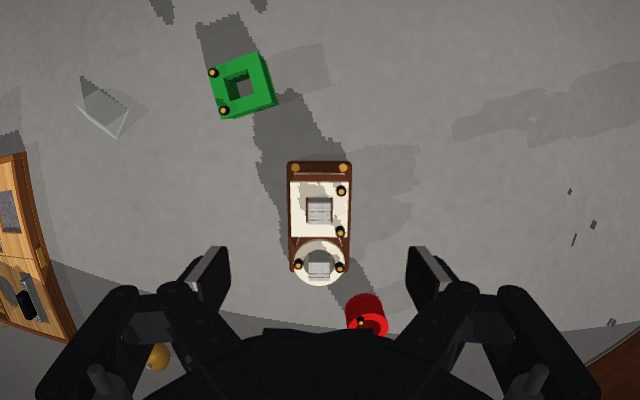

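Emit:
{"name": "drive_tool", "arguments": {
  "moves": [
    [[0,0,-25],0],
    [[0,0,-50],0],
    [[0,0,-75],0],
    [[0,0,-95],0],
    [[0,0,-104],0],
    [[0,0,-104],0],
    [[0,0,-104],0],
    [[0,0,-104],0]
  ]
}}

```text
time: 9.42
tool_pos: [554.7, 293.3, 50.9]
tcp_rot: [179.9, 0.1, 166.6]
ft_force: [-0.0, 0.3, 0.9]
finger_gap: 85.0
```

Emit:
{"name": "drive_tool", "arguments": {
  "moves": [
    [[0,0,0],0],
    [[0,0,0],0],
    [[0,0,0],0],
    [[0,0,0],0],
    [[0,0,0],0],
    [[0,0,0],0],
    [[0,0,0],0],
    [[0,0,0],0]
  ],
  "fingers": 34,
  "squeeze": 30
}}

```text
time: 10.08
tool_pos: [553.9, 293.5, 50.0]
tcp_rot: [180.0, 0.1, 166.6]
ft_force: [0.2, 0.3, 5.8]
finger_gap: 41.4
```

Emit:
{"name": "drive_tool", "arguments": {
  "moves": [
    [[0,0,6],0],
    [[0,0,14],0],
    [[0,0,24],0],
    [[0,0,36],0],
    [[0,0,48],0],
    [[0,0,60],0],
    [[0,0,72],0],
    [[0,0,80],0]
  ]
}}

```text
time: 10.75
tool_pos: [554.1, 293.5, 131.6]
tcp_rot: [179.9, 0.1, 166.6]
ft_force: [-0.1, 0.2, -1.0]
finger_gap: 41.6
```

```bash
python3 look.py w6
```

```text
10.85 [554.6975333  293.78874042 131.83277838] [179.85712325   0.19348277 166.60541918] [ 0.70812174  0.32552975 -0.84657733] 41.471554802503576
```

View pics/w6.png

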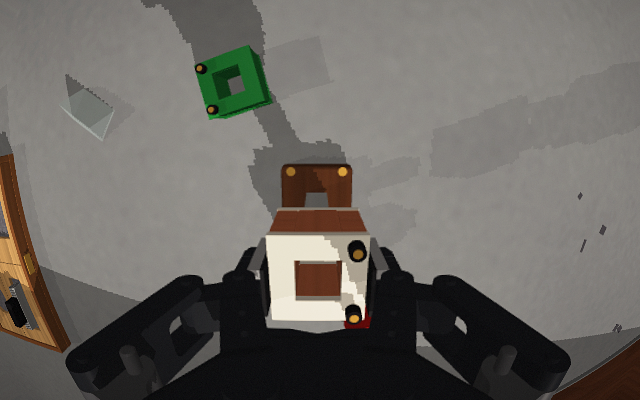

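Emit:
{"name": "drive_tool", "arguments": {
  "moves": [
    [[-4,-20,6],0.5],
    [[-11,-55,10],1],
    [[-18,-90,10],2],
    [[-25,-127,10],2.6],
    [[-32,-164,10],2.6],
    [[-39,-201,10],2.6],
    [[-46,-238,10],2.6],
    [[-53,-275,10],2.6]
  ]
}}

```text
time: 11.52
tool_pos: [499.2, 16.6, 138.4]
tcp_rot: [-180.0, -0.0, 169.2]
ft_force: [1.0, 0.5, -1.3]
finger_gap: 41.4
```

Emit:
{"name": "drive_tool", "arguments": {
  "moves": [
    [[-7,-37,0],0],
    [[-14,-74,0],0],
    [[-21,-106,0],0],
    [[-26,-128,0],0],
    [[-27.6,-136,0],0],
    [[-27.6,-136,0],0],
    [[-27.6,-136,0],0],
    [[-27.6,-136,0],0]
  ]
}}

```text
time: 12.18
tool_pos: [472.8, -116.7, 138.7]
tcp_rot: [180.0, -0.0, 169.2]
ft_force: [0.1, 1.2, -1.6]
finger_gap: 41.3
```

```bash
python3 look.py w7
```

```text
12.2833 [ 472.90835828 -116.54126217  138.82192324] [ 1.79980576e+02 -1.74728716e-02  1.69301231e+02] [ 0.30801281  0.53061962 -1.91958791] 41.2714531834521
```

View pics/w7.png

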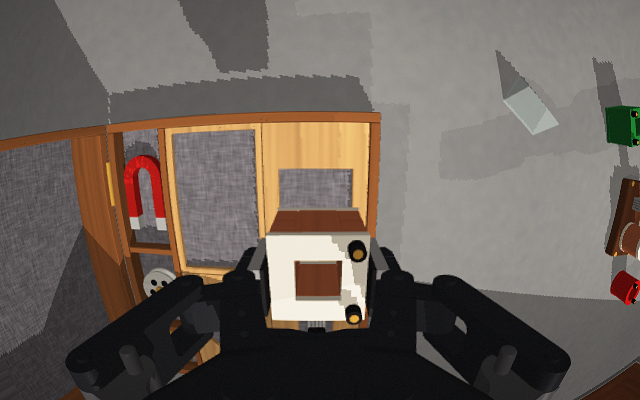

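Emit:
{"name": "drive_tool", "arguments": {
  "moves": [
    [[0,0,-25],0],
    [[0,0,-50],0],
    [[0,0,-70],0],
    [[0,0,-80],0],
    [[0,0,-84],0],
    [[0,0,-86],0],
    [[0,0,-86.5],0],
    [[0,0,-87],0]
  ]
}}

```text
time: 12.95
tool_pos: [473.8, -118.0, 53.3]
tcp_rot: [-180.0, 0.1, 169.2]
ft_force: [-0.2, 0.4, -1.0]
finger_gap: 41.9
```

Emit:
{"name": "drive_tool", "arguments": {
  "moves": [
    [[0,0,-0.3],0],
    [[0,0,-0.6],0],
    [[0,0,-0.9],0],
    [[0,0,-1.2],0],
    [[0,0,-1.5],0],
    [[0,0,-1.8],0],
    [[0,0,-1.8],0],
    [[0,0,-1.8],0]
  ]
}}

```text
time: 13.62
tool_pos: [472.9, -118.0, 51.0]
tcp_rot: [-180.0, 0.0, 169.2]
ft_force: [-3.5, 1.3, 6.3]
finger_gap: 41.5
```

Contact. Release and rise.

Emit:
{"name": "drive_tool", "arguments": {
  "moves": [
    [[0,0,0.2],0],
    [[0,0,0.2],0],
    [[0,0,0.2],0],
    [[0,0,0.2],0],
    [[0,0,0.2],0],
    [[0,0,20],0],
    [[0,0,55],0],
    [[0,0,90],0]
  ],
  "fingers": 70
}}

```text
time: 14.28
tool_pos: [471.1, -117.3, 139.6]
tcp_rot: [180.0, -0.2, 169.2]
ft_force: [1.0, 0.7, 0.5]
finger_gap: 69.9
```

```bash
python3 look.py w8
```

```text
14.3833 [ 476.58170601 -119.22000022  146.80576623] [-179.90182993    0.6005421   169.20607916] [1.68167111 0.23790673 1.21601076] 70.19323296784563
```

View pics/w8.png

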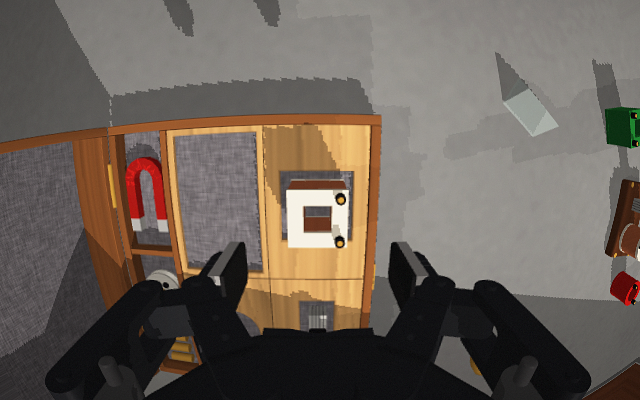

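Emit:
{"name": "drive_tool", "arguments": {
  "moves": [
    [[9,30,3],-1],
    [[20,65,6],-2],
    [[31,100,9],-2.6],
    [[42,135,10],-2.6],
    [[53,171,10],-2.6],
    [[64,207,10],-2.6],
    [[75,243,10],-2.6],
    [[86,279,10],-2.6]
  ],
  "fingers": 85
}}

```text
time: 15.05
tool_pos: [558.8, 163.1, 149.8]
tcp_rot: [-180.0, -0.0, 166.6]
ft_force: [0.7, -0.1, 0.2]
finger_gap: 85.1
```

Emit:
{"name": "drive_tool", "arguments": {
  "moves": [
    [[11,36,0],0],
    [[22,72,0],0],
    [[31,100,0],0],
    [[37,117,0],0],
    [[38.6,121.6,0],0],
    [[38.6,121.6,0],0],
    [[38.6,121.6,0],0],
    [[38.6,121.6,0],0]
  ]
}}

```text
time: 15.72
tool_pos: [597.1, 281.4, 149.8]
tcp_rot: [-180.0, -0.0, 166.5]
ft_force: [0.0, 0.1, -0.2]
finger_gap: 85.1
```

```bash
python3 look.py w9; python3 - <<'E'
from h import *
import pickle
s,t,q=pickle.load(open("w9.pkl","rb"))
k=5;x0,y0=240,130
c=cv2.resize(s["pixels"][y0:y0+120,x0:x0+150,::-1],None,fx=k,fy=k,interpolation=cv2.INTER_CUBIC)
def draw(P,col):
    for u,v in fish(s,P): cv2.circle(c,(int((u-x0+.5)*k),int((v-y0+.5)*k)),3,col,-1)
a=np.radians(-13.4);R2=np.array([[np.cos(a),-np.sin(a)],[np.sin(a),np.cos(a)]])
def W(pts,z): return np.c_[np.array(pts)@R2.T+[574.7,288.1],np.full(len(pts),z)]
rc=lambda a,b:[(a,b),(a,-b),(-a,b),(-a,-b)]
draw(W(rc(52,28),16),(0,255,255)); draw(W([(-23+p,q) for p,q in rc(8,8)],66),(0,255,0))
draw(W([(23+p,q) for p,q in rc(8,8)],66),(0,255,0))
draw(W([(23+20*np.cos(p),20*np.sin(p)) for p in np.arange(0,6.3,.4)],52),(255,0,0))
cv2.imwrite("pics/w9z.png",c)
E
```

```text
15.8167 [597.27638031 281.41906221 150.21175342] [-1.79982818e+02 -3.69830831e-03  1.66521281e+02] [-0.2579012  -0.47793621 -0.21967016] 84.8169581102646
```

View pics/w9z.png

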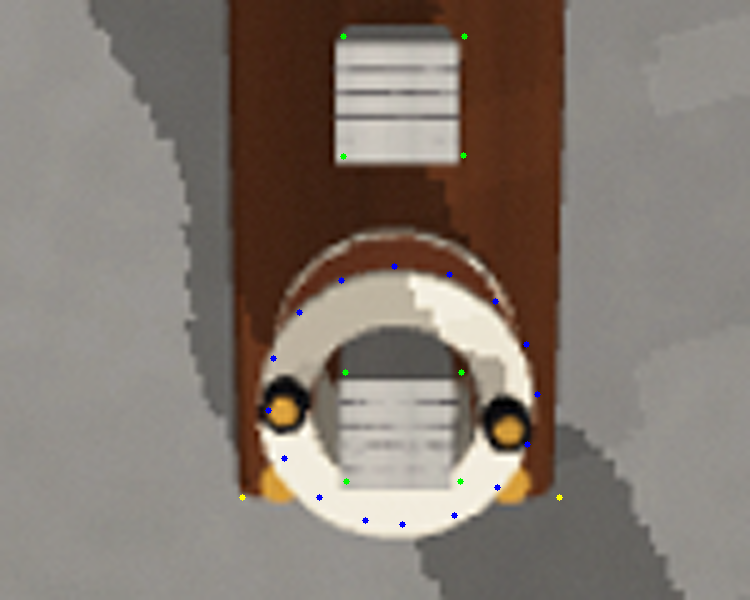

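Emit:
{"name": "drive_tool", "arguments": {
  "moves": [
    [[0.8,-1,-25],0],
    [[0.8,-1,-50],0],
    [[0.8,-1,-75],0],
    [[0.8,-1,-93],0],
    [[0.8,-1,-101],0],
    [[0.8,-1,-101],0],
    [[0.8,-1,-101],0],
    [[0.8,-1,-101],0]
  ]
}}

```text
time: 16.48
tool_pos: [599.4, 282.0, 51.3]
tcp_rot: [179.9, 0.1, 166.6]
ft_force: [-0.3, -0.5, 0.4]
finger_gap: 85.1
```

Emit:
{"name": "drive_tool", "arguments": {
  "moves": [
    [[0,0,0],0],
    [[0,0,0],0],
    [[0,0,0],0],
    [[0,0,0],0],
    [[0,0,0],0],
    [[0,0,0],0],
    [[0,0,0],0],
    [[0,0,0],0]
  ],
  "fingers": 32,
  "squeeze": 30
}}

```text
time: 17.15
tool_pos: [598.6, 282.0, 50.2]
tcp_rot: [180.0, 0.1, 166.6]
ft_force: [-0.9, -0.6, 5.6]
finger_gap: 39.4
```

Emit:
{"name": "drive_tool", "arguments": {
  "moves": [
    [[0,0,6],0],
    [[0,0,14],0],
    [[0,0,24],0],
    [[0,0,36],0],
    [[0,0,48],0],
    [[0,0,60],0],
    [[0,0,72],0],
    [[0,0,80],0]
  ]
}}

```text
time: 17.82
tool_pos: [598.9, 282.1, 131.9]
tcp_rot: [179.9, 0.1, 166.6]
ft_force: [-0.6, -0.1, -1.0]
finger_gap: 39.3
```

```bash
python3 look.py w10
```

```text
17.9167 [599.51578988 282.30980295 132.15651333] [179.86415852   0.20170255 166.60341921] [ 0.66988027 -0.05115501 -0.66629947] 39.29644433732751
```

View pics/w10.png

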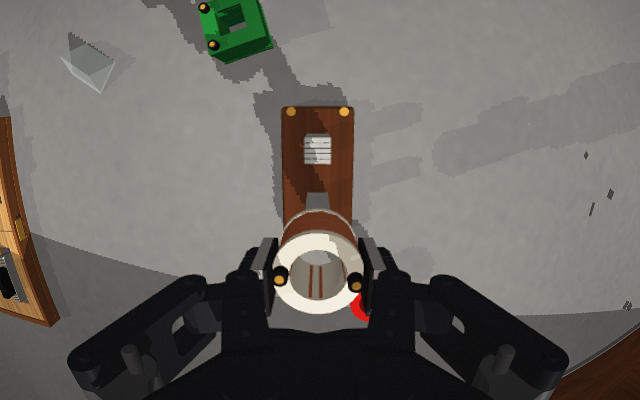

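Emit:
{"name": "drive_tool", "arguments": {
  "moves": [
    [[-0.5,-18,6],0.5],
    [[-1.3,-53,10],1],
    [[-2.2,-90,10],2],
    [[-3,-127,10],2.6],
    [[-4,-164,10],2.6],
    [[-5,-202,10],2.6],
    [[-6,-240,10],2.6],
    [[-7,-278,10],2.6]
  ]
}}

```text
time: 18.58
tool_pos: [590.3, 2.1, 138.5]
tcp_rot: [-180.0, -0.1, 169.2]
ft_force: [1.1, -0.3, -0.6]
finger_gap: 39.7
```

Emit:
{"name": "drive_tool", "arguments": {
  "moves": [
    [[-1,-37,0],0],
    [[-2,-74,0],0],
    [[-3,-111,0],0],
    [[-4,-148,0],0],
    [[-5,-182,0],0],
    [[-5,-208,0],0],
    [[-5,-222,0],0],
    [[-5.2,-227.7,0],0]
  ]
}}

```text
time: 19.25
tool_pos: [585.3, -226.1, 138.5]
tcp_rot: [-180.0, -0.0, 169.1]
ft_force: [0.7, 0.4, -0.8]
finger_gap: 39.5
```

Emit:
{"name": "drive_tool", "arguments": {
  "moves": [
    [[0,0,0],0],
    [[0,0,-20],0],
    [[0,0,-45],0],
    [[0,0,-68],0],
    [[0,0,-80],0],
    [[0,0,-85],0],
    [[0,0,-87],0],
    [[0,0,-87],0]
  ]
}}

```text
time: 19.92
tool_pos: [586.4, -223.1, 52.6]
tcp_rot: [180.0, 0.0, 169.3]
ft_force: [0.5, -0.3, -1.0]
finger_gap: 39.5
```

```bash
python3 look.py w11
```

```text
20.0167 [ 586.87712328 -223.77611639   53.4465404 ] [-1.79976672e+02  1.08590204e-01  1.69239082e+02] [-0.20601693  0.12257652 -0.69604863] 39.17274104928047
```

View pics/w11.png

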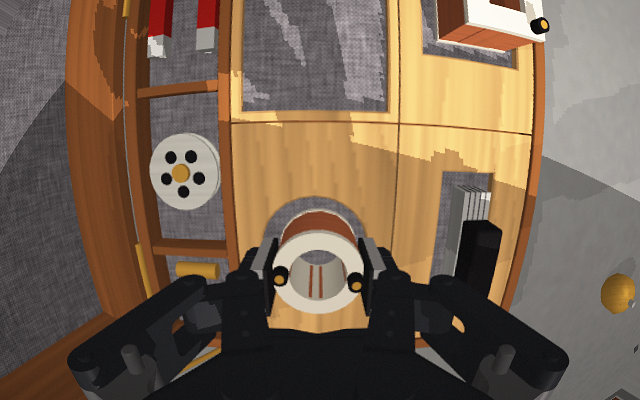

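Emit:
{"name": "drive_tool", "arguments": {
  "moves": [
    [[0,0,-0.4],0],
    [[0,0,-0.8],0],
    [[0,0,-1.2],0],
    [[0,0,-1.6],0],
    [[0,0,-1.9],0],
    [[0,0,-2.2],0],
    [[0,0,-2.2],0],
    [[0,0,-2.2],0]
  ]
}}

```text
time: 20.68
tool_pos: [586.2, -224.1, 51.2]
tcp_rot: [-180.0, 0.0, 169.2]
ft_force: [-4.7, 1.3, 8.7]
finger_gap: 39.2
```

Emit:
{"name": "drive_tool", "arguments": {
  "moves": [
    [[0,0,0.2],0],
    [[0,0,0.2],0],
    [[0,0,0.2],0],
    [[0,0,0.2],0],
    [[0,0,0.2],0],
    [[0,0,20],0],
    [[0,0,55],0],
    [[0,0,90],0]
  ],
  "fingers": 65
}}

```text
time: 21.35
tool_pos: [584.4, -223.2, 138.9]
tcp_rot: [179.9, -0.3, 169.2]
ft_force: [0.8, -0.2, 0.5]
finger_gap: 65.1
```

```bash
python3 look.py w12
```

```text
21.45 [ 589.84523952 -225.77835203  147.82260917] [-179.82898284    0.64808528  169.20706474] [ 1.108536   -0.71661981  0.50246601] 64.76141061289023
```

View pics/w12.png

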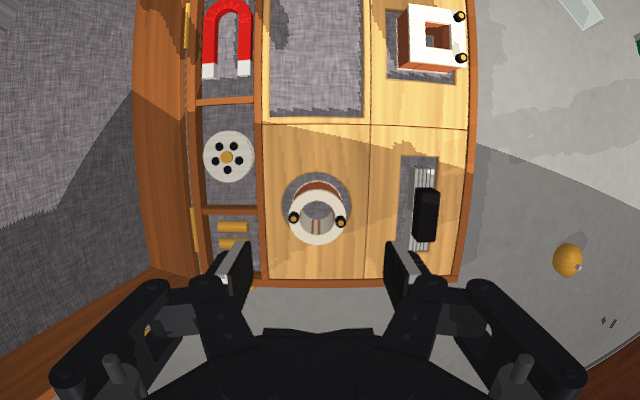

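Emit:
{"name": "drive_tool", "arguments": {
  "moves": [
    [[-0.5,22,4],0],
    [[-1,52,8],-4],
    [[-2,84,10],-9],
    [[-3,116,10],-14],
    [[-3,148,10],-19],
    [[-4,180,10],-24],
    [[-5,212,10],-29],
    [[-6,244,10],-34]
  ],
  "fingers": 85
}}

```text
time: 22.12
tool_pos: [579.5, 21.6, 149.7]
tcp_rot: [-180.0, -0.0, 134.9]
ft_force: [1.0, 0.2, -1.0]
finger_gap: 85.1
```

Emit:
{"name": "drive_tool", "arguments": {
  "moves": [
    [[-1,32,0],-5],
    [[-2,64,0],-10],
    [[-2,96,0],-15],
    [[-3,128,0],-20],
    [[-3,160,0],-25],
    [[-4,190,0],-30],
    [[-4,215,0],-35],
    [[-4,232,0],-40]
  ]
}}

```text
time: 22.78
tool_pos: [575.3, 254.7, 149.5]
tcp_rot: [-180.0, -0.0, 95.1]
ft_force: [0.0, -0.9, 0.5]
finger_gap: 84.6
```

Emit:
{"name": "drive_tool", "arguments": {
  "moves": [
    [[-0.7,20,0],-6],
    [[-0.7,34.9,0],-12],
    [[-0.7,34.9,0],-18],
    [[-0.7,34.9,0],-18.6],
    [[-0.7,34.9,0],-18.6],
    [[-0.7,34.9,0],-18.6],
    [[-0.7,34.9,0],-18.6],
    [[-0.7,34.9,0],-18.6]
  ]
}}

```text
time: 23.45
tool_pos: [575.3, 286.4, 150.0]
tcp_rot: [-180.0, 0.0, 76.7]
ft_force: [0.0, -0.1, -0.0]
finger_gap: 85.1
```

```bash
python3 look.py w13
```

```text
23.55 [575.32589979 286.566308   150.0580574 ] [ 1.79994950e+02 -3.08938133e-03  7.66223436e+01] [ 0.18832389  0.65670713 -1.42878747] 85.15837173104529
```

View pics/w13.png

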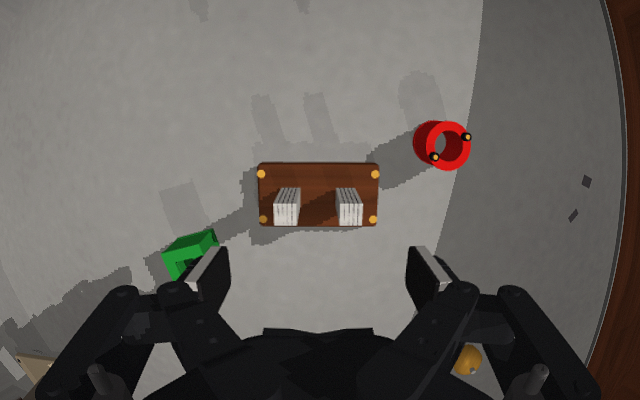

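```bash
python3 - <<'E'
from h import *
import pickle
s,t,q=pickle.load(open("w13.pkl","rb"))
k=5;x0,y0=248,150
c=cv2.resize(s["pixels"][y0:y0+90,x0:x0+140,::-1],None,fx=k,fy=k,interpolation=cv2.INTER_CUBIC)
def draw(P,col):
    for u,v in fish(s,P): cv2.circle(c,(int((u-x0+.5)*k),int((v-y0+.5)*k)),3,col,-1)
a=np.radians(-13.4);R2=np.array([[np.cos(a),-np.sin(a)],[np.sin(a),np.cos(a)]])
def W(pts,z): return np.c_[np.array(pts)@R2.T+[575.2,287.0],np.full(len(pts),z)]
rc=lambda a,b:[(a,b),(a,-b),(-a,b),(-a,-b)]
draw(W(rc(52,28),16),(0,255,255)); draw(W([(-23+p,q) for p,q in rc(8,8)],66),(0,255,0))
draw(W([(23+p,q) for p,q in rc(8,8)],66),(0,255,0))
cv2.imwrite("pics/w13z.png",c)
E
```

```text
(no output)
```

View pics/w13z.png

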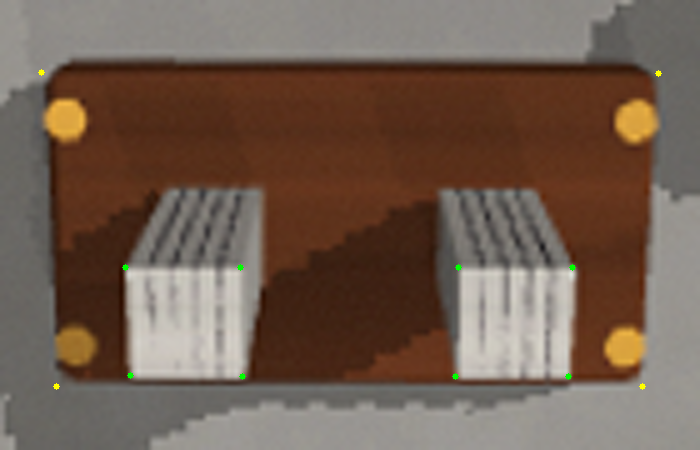

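Emit:
{"name": "drive_tool", "arguments": {
  "moves": [
    [[0,0,-25],0],
    [[0,0,-50],0],
    [[0,0,-75],0],
    [[0,0,-92],0],
    [[0,0,-99],0],
    [[0,0,-99],0],
    [[0,0,-99],0],
    [[0,0,-99],0]
  ]
}}

```text
time: 24.22
tool_pos: [576.4, 287.4, 52.9]
tcp_rot: [179.9, -0.1, 76.6]
ft_force: [-0.4, 0.1, 0.2]
finger_gap: 85.0
```

Emit:
{"name": "drive_tool", "arguments": {
  "moves": [
    [[0,0,0],0],
    [[0,0,0],0],
    [[0,0,0],0],
    [[0,0,0],0],
    [[0,0,0],0],
    [[0,0,0],0],
    [[0,0,0],0],
    [[0,0,0],0]
  ],
  "fingers": 52,
  "squeeze": 80
}}

```text
time: 24.88
tool_pos: [576.4, 287.6, 53.1]
tcp_rot: [179.9, -0.1, 76.6]
ft_force: [-0.2, -1.2, 6.4]
finger_gap: 60.6
```

Emit:
{"name": "drive_tool", "arguments": {
  "moves": [
    [[0,0,3],0],
    [[0,0,8],0],
    [[0,0,16],0],
    [[0,0,26],0],
    [[0,0,38],0],
    [[0,0,50],0],
    [[0,0,60],0],
    [[0,0,60],0]
  ]
}}

```text
time: 25.55
tool_pos: [577.2, 287.8, 115.2]
tcp_rot: [179.7, -0.2, 76.6]
ft_force: [0.7, -0.2, -3.0]
finger_gap: 60.7
```

```bash
python3 look.py w14
```

```text
25.65 [575.84960813 287.2339993  112.16518388] [ 1.79904402e+02 -6.99438581e-02  7.66015822e+01] [ 0.25709994 -0.01285649 -4.5343511 ] 60.558556221673435
```

View pics/w14.png

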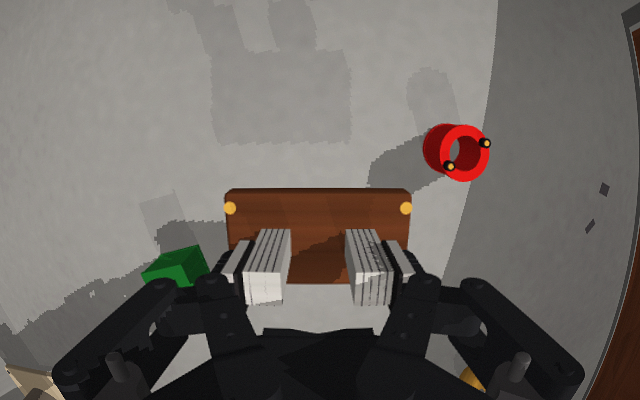

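Emit:
{"name": "drive_tool", "arguments": {
  "moves": [
    [[0,0,15],0],
    [[-3,-12,32],0],
    [[-8,-34,40],1],
    [[-15,-62,40],2],
    [[-22,-92,40],2.6],
    [[-30,-122,40],2.6],
    [[-37,-152,40],2.6],
    [[-44,-182,40],2.6]
  ]
}}

```text
time: 26.32
tool_pos: [529.9, 103.7, 150.0]
tcp_rot: [-179.9, 0.0, 79.2]
ft_force: [1.3, -0.3, -4.1]
finger_gap: 60.8
```

Emit:
{"name": "drive_tool", "arguments": {
  "moves": [
    [[-7,-30,0],0],
    [[-15,-60,0],0],
    [[-22,-90,0],0],
    [[-29,-120,0],0],
    [[-36,-150,0],0],
    [[-44,-180,0],0],
    [[-51,-210,0],0],
    [[-58,-238,0],0]
  ]
}}

```text
time: 26.98
tool_pos: [472.0, -134.4, 150.3]
tcp_rot: [-179.9, -0.0, 79.2]
ft_force: [1.1, -0.4, -4.2]
finger_gap: 60.7
```

Emit:
{"name": "drive_tool", "arguments": {
  "moves": [
    [[-5,-22,0],0],
    [[-10,-42,0],0],
    [[-14,-57,0],0],
    [[-16,-66.4,0],0],
    [[-16,-66.4,0],0],
    [[-16,-66.4,0],0],
    [[-16,-66.4,0],0],
    [[-16,-66.4,0],0]
  ]
}}

```text
time: 27.65
tool_pos: [457.3, -198.5, 150.8]
tcp_rot: [-180.0, -0.0, 79.3]
ft_force: [0.8, 0.1, -3.9]
finger_gap: 60.8
```

```bash
python3 look.py w15; python3 ov.py w15 529.3 -170.9 -10.77 120 0 400 280
```

```text
27.75 [ 457.3828921  -198.61253304  150.89781516] [-1.79990045e+02 -1.26275576e-02  7.92724485e+01] [-0.03885664  0.00920924 -4.69772635] 60.55943125355455
```

View pics/ov.png

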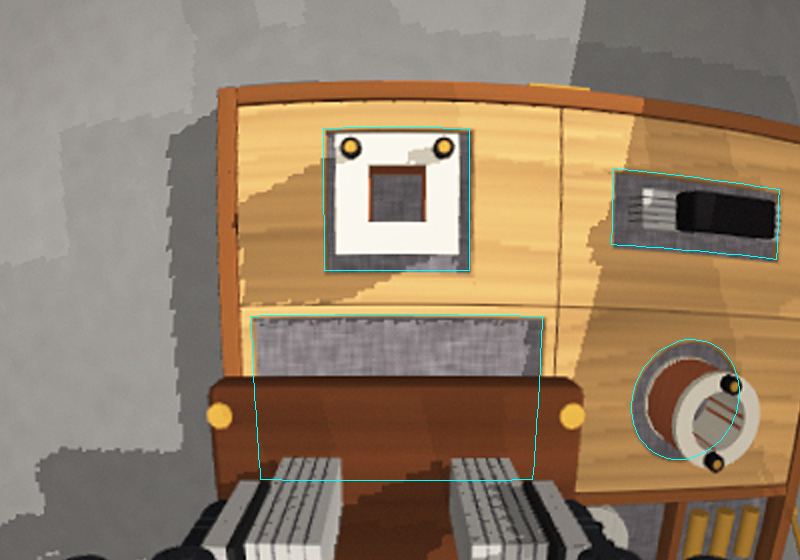

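Emit:
{"name": "drive_tool", "arguments": {
  "moves": [
    [[0,0,-15],0],
    [[0,0,-35],0],
    [[0,0,-55],0],
    [[0,0,-68],0],
    [[0,0,-75],0],
    [[0,0,-78],0],
    [[0,0,-79],0],
    [[0,0,-79],0]
  ]
}}

```text
time: 28.42
tool_pos: [457.7, -199.5, 72.7]
tcp_rot: [179.9, 0.0, 79.2]
ft_force: [0.1, -0.3, -4.2]
finger_gap: 60.9
```

Emit:
{"name": "drive_tool", "arguments": {
  "moves": [
    [[0,0,-0.4],0],
    [[0,0,-0.8],0],
    [[0,0,-1.2],0],
    [[0,0,-1.6],0],
    [[0,0,-2],0],
    [[0,0,-2.3],0],
    [[0,0,-2.3],0],
    [[0,0,-2.3],0]
  ]
}}

```text
time: 29.08
tool_pos: [457.3, -199.6, 70.1]
tcp_rot: [180.0, 0.0, 79.2]
ft_force: [-3.3, 0.8, 1.4]
finger_gap: 60.9
```

Emit:
{"name": "drive_tool", "arguments": {
  "moves": [
    [[0,0,-0.2],0],
    [[0,0,-0.4],0],
    [[0,0,-0.6],0],
    [[0,0,-0.6],0],
    [[0,0,-0.6],0],
    [[0,0,-0.6],0],
    [[0,0,-0.6],0],
    [[0,0,-0.6],0]
  ]
}}

```text
time: 29.75
tool_pos: [457.3, -199.6, 70.1]
tcp_rot: [180.0, 0.0, 79.2]
ft_force: [-6.6, 3.0, 8.9]
finger_gap: 60.6
```

```bash
python3 look.py w16
```

```text
29.85 [ 457.35742033 -199.59138042   70.09384347] [1.79984806e+02 1.33726136e-02 7.92074818e+01] [-6.23469431  2.22542062  9.23054676] 60.99481421728126
```

View pics/w16.png

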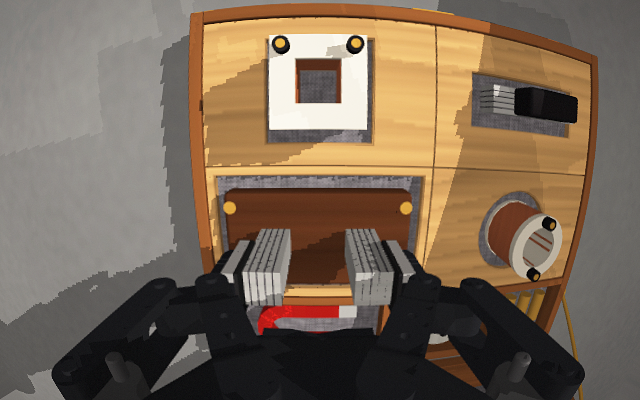

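Emit:
{"name": "drive_tool", "arguments": {
  "moves": [
    [[0,0,0.3],0],
    [[0,0,0.3],0],
    [[0,0,0.3],0],
    [[0,0,0.3],0],
    [[0,0,0.3],0],
    [[0,0,15],0],
    [[0,0,45],0],
    [[0,0,80],0]
  ],
  "fingers": 85
}}

```text
time: 30.52
tool_pos: [455.4, -198.4, 147.4]
tcp_rot: [-179.7, -0.1, 79.2]
ft_force: [0.6, -0.5, 0.6]
finger_gap: 85.0
```

Emit:
{"name": "drive_tool", "arguments": {
  "moves": [
    [[0,0,20],0],
    [[0,25,30],0],
    [[0,55,40],0],
    [[0,90,40],0],
    [[0,125,40],0],
    [[0,160,40],0],
    [[0,195,40],0],
    [[0,230,40],0]
  ]
}}

```text
time: 31.18
tool_pos: [456.9, 32.2, 189.2]
tcp_rot: [180.0, -0.0, 79.2]
ft_force: [1.6, 0.2, 0.6]
finger_gap: 85.2
```

Emit:
{"name": "drive_tool", "arguments": {
  "moves": [
    [[0,35,0],0],
    [[0,70,0],0],
    [[0,105,0],0],
    [[0,140,0],0],
    [[0,175,0],0],
    [[0,200,0],0],
    [[0,200,0],0],
    [[0,200,0],0]
  ]
}}

```text
time: 31.85
tool_pos: [456.8, 231.8, 188.8]
tcp_rot: [-180.0, 0.0, 79.4]
ft_force: [-0.1, -1.2, -0.4]
finger_gap: 84.7
```

```bash
python3 look.py w17; python3 - <<'E'
from bench import r
from h import *
import pickle
s=r.snapshot("scene"); t=r.snapshot("top"); pickle.dump({"scene":s,"top":t},open("s1.pkl","wb"))
a0=pickle.load(open("s0.pkl","rb"))
crop(t["pixels"],270,125,230,175,3.4,"pics/e_t.png"); crop(s["pixels"],110,130,300,215,2.6,"pics/e_s.png")
for n,u in (("scene",s),("top",t)):
    d=cv2.absdiff(u["pixels"],a0[n]["pixels"]).sum(2); 
    for nm,P in (("bob",(703,45,18)),("prism",(425,95,12))):
        x,y=proj(u,P)[0].astype(int); print(n,nm,x,y,d[y-16:y+16,x-16:x+16].max(),(d[y-16:y+16,x-16:x+16]>60).sum())
E
```

```text
31.95 [457.07619607 230.15892691 188.84245252] [-1.79982596e+02  3.47828993e-02  7.92216653e+01] [-0.18576242 -0.5209925   0.4416068 ] 85.24753006090931
scene bob 378 254 9 0
scene prism 294 167 9 0
top bob 319 141 20 0
top prism 293 266 24 0
```

View pics/e_t.png

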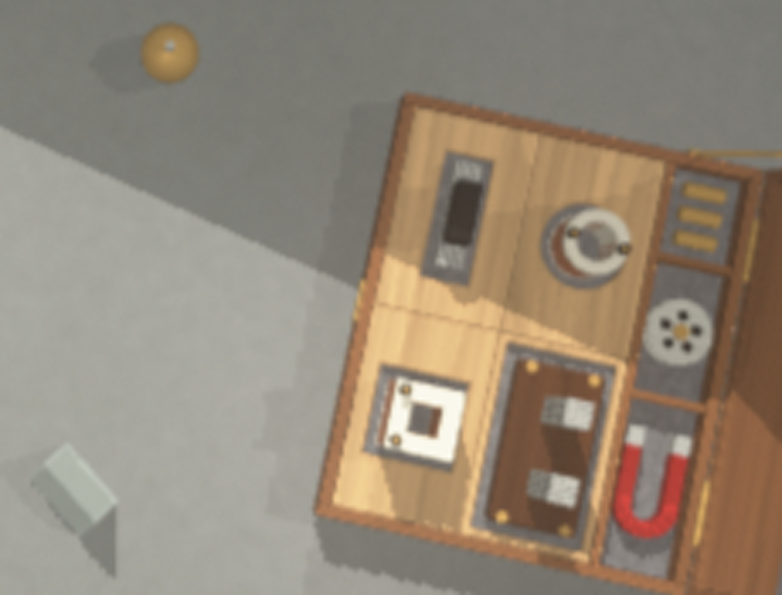

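View pics/e_s.png

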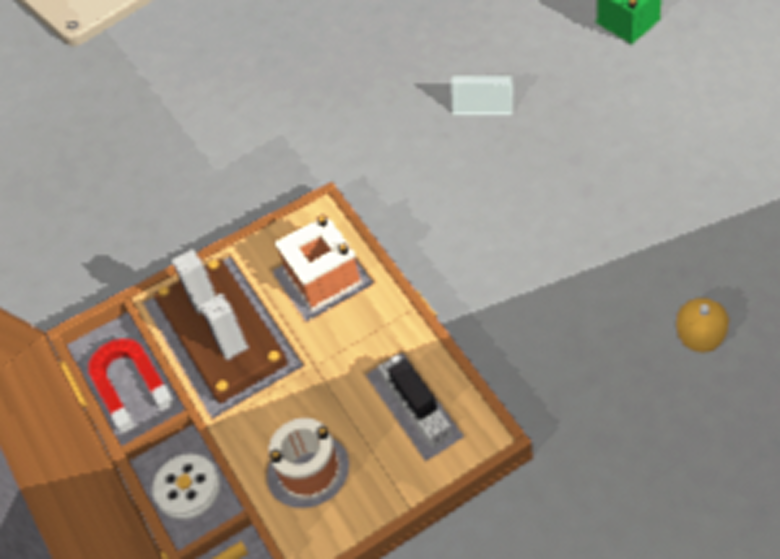

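All four parts sit inside their recesses, and the prism and bob look unchanged in both fixed views. The gripper is clear of everything at z ≈ 189 mm, so I'm handing in.

```bash
python3 -c "
from bench import r
print(r.hand_in()); print(r.sense()['time'])"
```

```text
the job is handed in; nothing more can be done
None
the job is handed in; nothing more can be done
```

I lifted the yoke, square coil, round coil and core off in that order. Each was set down by force contact in its own recess, right way up, and the job was handed in at about 32 s of the 122 s allowed.

In the final top and scene pictures all four parts lie flat within their own outlines. Comparing the pictures before and after showed no movement of the prism or bob. The open gripper was clear of everything, with no force on it beyond sensor noise.

None of my checks failed or disagreed. Final part positions were judged by eye from the pictures, not measured, and the hand-in gives no verdict.

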